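# Shift the tube rocker into third

## Task

Put the tube rocker into third: with the fingers push its orange-knobbed lever along the H gate, out of the left-hand column, across the middle lane to the right, then forward until it is fully home in the third slot (far right, marked with three dots). Push the knob from outside only, never gripping it between the fingers; leave the lever standing there and leave the bottle, the foam rack and the timer where they are.

Things in the scene. Friction and masses are not known exactly. Their poses are not given: they have to be found in the camera images.
- rocker: Tube rocker, fixed to the bench: white housing 134 (x) x 150 (y) x 90 mm high, steel gate plate 110 x 112 mm on it, and behind it (+x, from x = 70 to 146 mm) a platform 240 mm wide with a blue tube block, about 100 mm high in all. Origin on the bench under the middle of the gate; x is 'forward', away from the robot (turned up to 0.45 rad either way), y left, z up.
- gate (a point): Middle of the H gate, at its plate's top, 101 mm above the bench; axes as the rocker's. Slots run along x at y = +25 mm (left column) and y = -25 mm (right), 16 mm wide, 31 mm long forward and back from here; a cross lane 18 mm wide along y at x = 0 joins them. Blue dots number them: front left 1, rear left 2, front right 3, rear right 4. Inner corners rounded, 5 mm.
- third (a point): Mouth of the third slot: right column, 20 mm forward of the middle of the cross lane, at the plate's top (101 mm above the bench). Where the stem passes the plate when the lever is nearly home.
- knob (a point): Middle of the lever's orange barrel knob, 28 mm in diameter, 50 mm long along the stem; stem 10 mm thick. The pivot is 150 mm below along the stem, 12 mm above the rocker's origin. Upright, the knob spans 137 to 187 mm above the bench. It stands about 43 mm left or right in a column and goes 43 mm forward or back. It stays where left and takes 1 to 3 N to move; play about 5 mm each way.
- fork (a joint): Forward lean of the lever, rad: 0 upright in the cross lane, +0.29 at the front end of a slot, -0.29 at the rear end. The lever can cross only within about 0.05 of 0.
- stick (a joint): Sideways lean of the lever, rad: negative left, positive right; about -0.25 to -0.32 in the left column, +0.25 to +0.32 in the right column. The lever starts in the left column, anywhere from the front end of the first slot to the rear end of the second.
- bottle: White reagent bottle with a green cap, 48 mm in diameter, 93 mm high, loose, standing to the left of the rocker. Origin at the middle of its underside. Bystander.
- rack: White foam rack with green-capped tubes, 60 x 48 x 75 mm, loose, standing to the right of the rocker. Origin at the middle of its underside. Bystander.
- timer: White countdown timer, 62 x 62 x 18 mm, loose, lying in front of the rocker on the robot's side. Origin at the middle of its underside. Bystander.

How it is judged:
On the way, in this order (a step that is already met when the one before it is completed fails the run):
1. the lever has crossed the lane to the right-hand column (value of joint stick above 0.2 rad and value of joint fork between -0.15 and 0.15 rad).
2. the lever is home in the third slot (value of joint stick above 0.2 rad and value of joint fork above 0.23 rad), for 0.2 s.
At the end, for the whole second after the job is handed in: The lever rests in the third slot (sideways lean over +0.20 rad, forward lean over +0.23 rad of 0.29) and is still; bottle, foam rack and timer stand within 20 mm of where they were (all of step 2 and velocity of joint fork between -0.05 and 0.05 rad/s and distance of each of bottle, rack, timer from where it was at the start of the episode below 0.02 m); the robot touches nothing.
It fails at once if the reagent bottle is moved by more than 20 mm or tipped (distance of bottle from where it was at the start of the episode above 0.02 m or angle between bottle's own z axis and vertical above 0.3 rad).
It fails at once if the foam rack is moved by more than 20 mm or tipped (distance of rack from where it was at the start of the episode above 0.02 m or angle between rack's own z axis and vertical above 0.3 rad).
It fails at once if the timer is moved by more than 20 mm or tipped (distance of timer from where it was at the start of the episode above 0.02 m or angle between timer's own z axis and vertical above 0.3 rad).
It fails at once if the knob is gripped between the fingers instead of pushed from one side (horizontal distance between the grasp point and knob below 0.012 m and distance between the grasp point and knob below 0.04 m and contact force between the fingers and rocker above 0.5 N).
It also fails if it takes over 51 s, if anything falls off the work surface, if the arm or the gripper's body presses on something with over 40 N, if the wrist force passes 120 N, or if a joint passes its speed limit or range.

## Robot

A 6-joint arm with a two-finger parallel gripper is mounted at the origin on the work surface; the furniture and walls round the work are solid. World frame = base frame: x ahead of the robot, y to its left, z up, the work surface at z = 0. Lengths are in m, angles in rad, forces in N, time in s.
With the tool pointing down it reaches from about 0.35 to 0.775 m from the base axis. Payload 7.3 kg.
Tool frame: the origin (TCP) lies at the very end of the fingers, on their centre line; the grasp point (between the pads) lies 19 mm behind it; z points along the fingers, y is the line along which they close (so a half turn about z gives the same grasp; the last joint's range is limited). The gripper opens to 92 mm and grips with 3 to 60 N. Pads are 19 mm wide; open, the fingers measure 130 mm over their backs; the gripper's body (75 mm by 190 mm) begins 47 mm behind the grasp point.
Start: joints at [1.049, 0.342, 1.524, -0, 1.275, -0.146], TCP at [0.193, 0.488, 0.227] pointing down, gripper open.
Joint ranges: [-2.53, 2.53], [-0.77, 2.02], [0.04, 2.7], [-1, 4.14], [0.28, 2.66], [-3.11, 3.11]. Speed limits (rad/s): [2.57, 2.57, 3.14, 3.14, 3.14, 3.14].

## Interface

Orientations are given as [roll, pitch, yaw] about the fixed x, y, z axes, in that order (R = Rz(yaw) Ry(pitch) Rx(roll)).
In Python, from cell import robot gives the robot as it stands. The module is installed in compiled form; this text tells all that it offers.
- The arm moves only by the tool arm_command, never from a script. Its argument "moves" is a list of rows, each a list of 3 entries, a list of its own where there are three numbers: the shift along the tool's x, y, z in m, then the turn, a rotation vector about the tool's x, y, z in rad, then the finger opening in m, from 0 to 0.0918. In form: [[[dx, dy, dz], [ax, ay, az], claw], ...]. A call has exactly 5 rows; each row is the pose to reach, as a shift and turn from the pose commanded when the call began, along the tool's axes at that moment; what a row does not reach only later rows make up. A row lasts 1/10 s, in which the tool goes at most 50 mm and 8.59 degrees, less where a joint would pass 70% of its speed; a pose out of reach is approached as far as the arm can. A call with a gripper value outside its range is refused whole. The fingers move at their own pace and stop on an object; "squeeze" is the grip in N (left out, the last holds). Time passes only in rows, so rows that repeat a pose let the fingers close, or fill a call up. It gives the time, the measured TCP pose, the force, the opening and the grip force at its end, in the units of the state.
- robot.observe(): the state, without advancing time (a new reading comes with each control period).
- robot.read_camera(name): name is "scene" or "top"; returns the picture (384x512x3 uint8, red, green, blue); there is no depth.
- robot.camera_model(name): a dict with "fx", "fy", "cx", "cy" (pixels), "k1" (the pictures are not rectified: a ray, as slopes to the right and down, at radius r is drawn at 1 + k1 r^2 times it, then the intrinsics apply), "R" (3x3) and "t" (3): a world point X has camera coordinates R X + t. Camera axes: x right, y down, z forward; pixel columns grow to the right and rows downward; lengths in m; the calibration is good to about 2 mm. A picture is of the moment at which its call begins. camera_model takes no time and is no camera call.
- robot.hand_in(): hands the job in; it is judged then, once.
The state is a dict: "time": time; "qpos": joint angles; "qvel": joint speeds; "joint_efforts": joint torques, N m; "tool_pos": TCP position; "tool_rot": TCP orientation; "contact_force": force on the tool from outside, world axes, zero at the start; "torque": the same for the moment, N m; "opening": finger opening in m; "grip_force": force on a finger pad.
Only numpy, scipy, OpenCV 4.12 (cv2) and the standard library are available. Lean on these libraries where they do the work, as an engineer would, in place of code of your own. Each camera call takes 0.05 s, during which the arm holds its last target. There are 200 camera calls.

## Working session

There is one attempt and no reset: what is moved stays moved. The work goes in short steps, Python scripts to look and compute and a tool call to move; the robot and the scene stay as the last step left them, time stands still between calls to the robot, and variables do not carry over. Pictures are saved under pics/ and viewed, at most 10 in all, crops included, and the job is handed in when it is done.

Besides the shell and the picture viewer there is one more tool, called after "Emit:" as name(argument=value, ...) on one line, values as JSON. arm_command: Moves the arm, as the interface text tells. Its arguments: {"type":"object","properties":{"moves":{"type":"array"},"squeeze":{"type":"number"}},"required":["moves"]}

```bash
mkdir -p pics
python3 - <<'E'
from cell import robot
import cv2,numpy as np
for n in("scene","top"):
    im=robot.read_camera(n); np.save(f"pics/{n}0.npy",im); cv2.imwrite(f"pics/{n}0.png",im[:,:,::-1])
    m=robot.camera_model(n); print(n,{k:np.round(v,4).tolist() for k,v in m.items()})
s=robot.observe(); print(s['time'],s['tool_pos'],s['tool_rot'],s['opening'])
E
```

```text
scene {'fx': 416.1076, 'fy': 416.1076, 'cx': 244.7409, 'cy': 187.6698, 'k1': 0.0232, 'R': [[0.8544, -0.5196, 0.0068], [-0.2256, -0.3826, -0.896], [0.4682, 0.7639, -0.4441]], 't': [-0.3407, 0.2703, 0.5801]}
top {'fx': 364.3149, 'fy': 364.3149, 'cx': 256.4631, 'cy': 194.3957, 'k1': -0.0755, 'R': [[0.0159, -0.9999, -0.0027], [-0.9992, -0.0158, -0.0357], [0.0356, 0.0033, -0.9994]], 't': [0.1086, 0.468, 0.9407]}
0.1 [0.19245468 0.48806387 0.22608848] [-3.14019870e+00 -2.46593391e-04  2.76584545e+00] 0.09155359414716395
```

View pics/top0.png

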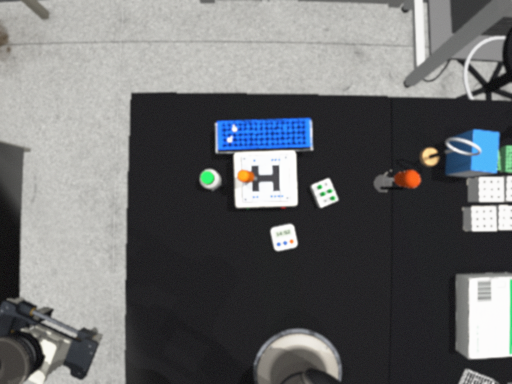

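View pics/scene0.png

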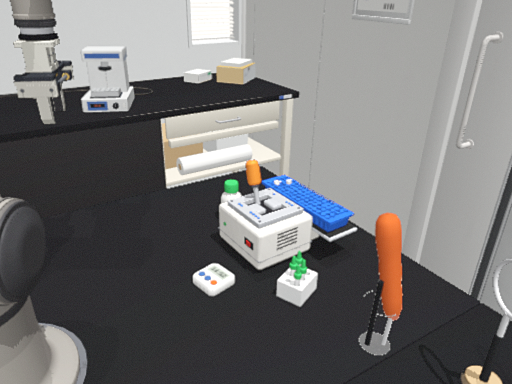

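The top view shows the white housing with corners near (233,151) to (298,208), the orange knob at (243,176), the bottle at (210,179), the rack at (324,193) and the timer at (284,237). In the scene view the knob is at (253,172), standing in the left column.

```bash
cat > h.py <<'E'
from cell import robot
import cv2,numpy as np
def cam(n):
    m=robot.camera_model(n); K=np.array([[m['fx'],0,m['cx']],[0,m['fy'],m['cy']],[0,0,1]])
    return K,np.array([m['k1'],0,0,0,0.]),np.array(m['R']),np.array(m['t'])
def ray(n,uv):
    K,d,R,t=cam(n); p=cv2.undistortPoints(np.array([[uv]],float),K,d)[0,0]
    v=R.T@np.array([*p,1]); return -R.T@t, v/np.linalg.norm(v)
def plane(n,uv,z):
    c,v=ray(n,uv); return c+v*(z-c[2])/v[2]
def tri(a,b):
    A=np.zeros((3,3));y=np.zeros(3)
    for c,v in(a,b):
        P=np.eye(3)-np.outer(v,v); A+=P;y+=P@c
    return np.linalg.solve(A,y)
def blob(im,near,r,lo,hi):
    h=cv2.cvtColor(im,cv2.COLOR_RGB2HSV); m=cv2.inRange(h,lo,hi)
    k=np.zeros_like(m); cv2.circle(k,near,r,255,-1); m&=k
    y,x=np.nonzero(m); return np.array([x.mean(),y.mean()]),len(x),m
OR=((4,150,90),(20,255,255))
def knob(it,isc,nt,ns,r=14):
    a,na,_=blob(it,nt,r,*OR); b,nb,_=blob(isc,ns,r+4,*OR)
    p=tri(ray("top",a),ray("scene",b)); return p,a,b,na,nb
E
python3 - <<'E'
from h import *
it=np.load("pics/top0.npy");isc=np.load("pics/scene0.npy")
p,a,b,na,nb=knob(it,isc,(243,176),(253,172)); print("knob",p,a,b,na,nb)
# housing
h=cv2.cvtColor(it,cv2.COLOR_RGB2HSV); m=cv2.inRange(h,(0,0,150),(180,60,255))
k=np.zeros_like(m);k[145:215,226:305]=255;m&=k
cs,_=cv2.findContours(m,cv2.RETR_EXTERNAL,cv2.CHAIN_APPROX_NONE);c=max(cs,key=cv2.contourArea)
r=cv2.minAreaRect(c);print(r)
q=np.array([plane("top",u,.09)[:2] for u in cv2.boxPoints(r)]);print(q,[np.linalg.norm(q[i]-q[i-1]) for i in range(4)],q.mean(0))
e=[q[i]-q[i-1] for i in range(4)];print([np.arctan2(v[1],v[0]) for v in e])
# dark H, gate
d=cv2.inRange(h,(0,0,0),(180,255,75)); k[:]=0;k[158:202,240:290]=255; d&=k
print("H",np.argwhere(d).mean(0)[::-1],plane("top",np.argwhere(d).mean(0)[::-1],.101))
for n,uv,z in(("bottle",(209,178),.093),("rack",(324,193),.06),("timer",(284,237),.018)): print(n,plane("top",uv,z))
# blue bar
bm=cv2.inRange(h,(100,150,100),(125,255,255));k[:]=0;k[110:158,205:320]=255;bm&=k
r=cv2.minAreaRect(np.argwhere(bm)[:,::-1].astype(np.float32));q=np.array([plane("top",u,.1)[:2] for u in cv2.boxPoints(r)]);print("block",q,q.mean(0))
cv2.imwrite("pics/crop.png",cv2.resize(it[100:260,180:360,::-1],None,fx=4.4,fy=3.7*1,interpolation=cv2.INTER_CUBIC)[:600,:800])
E
```

```text
knob [0.50241064 0.14044097 0.14915326] [245.50684932 175.82191781] [252.92971246 172.90095847] 146 313
((265.4377746582031, 178.38418579101562), (56.35798263549805, 62.76697540283203), 88.31531524658203)
[[0.56612412 0.17302836]
 [0.57296481 0.02279913]
 [0.43813505 0.01733048]
 [0.43139241 0.16657905]] [np.float64(0.13488598330537807), np.float64(0.15038489520496195), np.float64(0.13494062290226475), np.float64(0.14940079463455502)] [0.5021541  0.09493425]
[np.float64(0.04783130551892316), np.float64(-1.5252927408135293), np.float64(-3.10105522514989), np.float64(1.6159428797039088)]
H [257.46428571 182.        ] [0.49218289 0.11383082 0.101     ]
bottle [0.50050984 0.2293802  0.093     ]
rack [ 0.47049312 -0.05084307  0.06      ]
timer [0.35740359 0.04344223 0.018     ]
block [[ 0.63957544  0.21272807]
 [ 0.65058893 -0.00879474]
 [ 0.57706328 -0.01172046]
 [ 0.56615543  0.20865551]] [0.60834577 0.10021709]
```

View pics/crop.png

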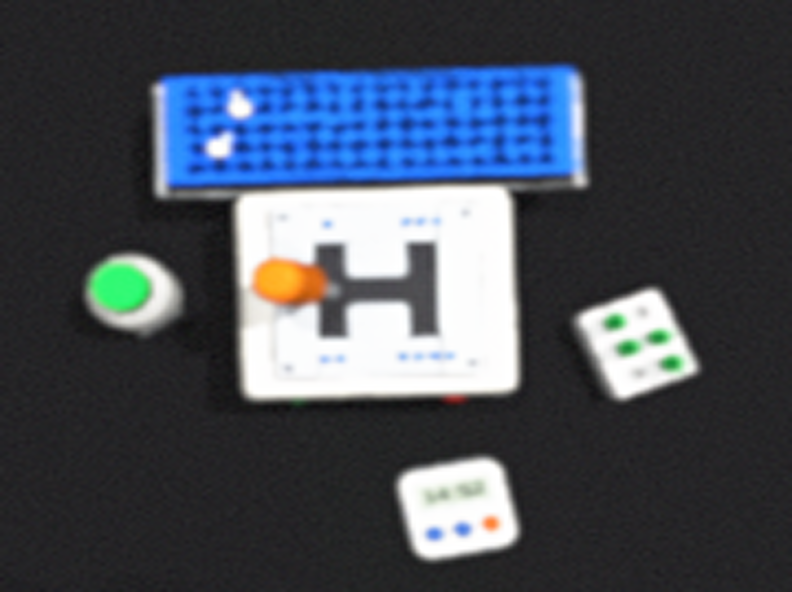

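The zoomed crop shows the H gate with its lane at crop row 289. The lever stands in the left column at almost zero fork lean. The rocker is at (0.502, 0.095) with yaw about 0.044. I'll close the fingers and go to the knob's left side.

Emit:
arm_command(moves=[[[-0.04,-0.017,0],[0,0,0.12],0],[[-0.08,-0.034,0],[0,0,0.24],0],[[-0.12,-0.051,0],[0,0,0.36],0],[[-0.16,-0.068,0],[0,0,0.48],0],[[-0.2,-0.085,0],[0,0,0.6],0]], squeeze=10)

```text
time: 0.6
tool_pos: [0.3483, 0.3345, 0.2265]
tool_rot: [-3.141, -0.0, 2.161]
contact_force: [0.4, 1.6, -0.1]
opening: 0.0566
grip_force: 0.0
```

```bash
cat >> h.py <<'E'
from scipy.spatial.transform import Rotation as Ro
O=np.array([.502,.095]);Y=.044;A=np.array([[np.cos(Y),-np.sin(Y)],[np.sin(Y),np.cos(Y)]])
def go(x,y,z):
    s=robot.observe();R=Ro.from_euler('xyz',s['tool_rot'])
    p=np.array([*(O+A@[x,y]),z]);q=Ro.from_euler('xyz',[np.pi,0,np.pi/2+Y])
    print("shift",np.round(R.inv().apply(p-s['tool_pos']),4),"turn",np.round((R.inv()*q).as_rotvec(),3))
def st():
    s=robot.observe();print(round(s['time'],2),"rocker xy",np.round(A.T@(s['tool_pos'][:2]-O),4),"z",s['tool_pos'][2].round(4),"F",np.round(s['contact_force'],1),s['opening'].round(4) if hasattr(s['opening'],'round') else s['opening'],s['tool_rot'])
E
python3 -c "
from h import *
st();go(0,.095,.2)"
```

```text
0.6 rocker xy [-0.143  0.246] z 0.2265 F [ 0.4  1.6 -0.1] 0.05663711796279119 [-3.14110532e+00 -7.09726503e-05  2.16112512e+00]
shift [-0.2033  0.0438  0.0264] turn [-0.     0.     0.546]
```

Emit:
arm_command(moves=[[[-0.04,0.009,0],[0,0,0.11],0],[[-0.08,0.018,0],[0,0,0.22],0],[[-0.12,0.026,0],[0,0,0.33],0],[[-0.16,0.035,0.01],[0,0,0.44],0],[[-0.203,0.044,0.026],[0,0,0.546],0]])

```text
time: 1.1
tool_pos: [0.4991, 0.1914, 0.2011]
tool_rot: [3.14, -0.001, 1.615]
contact_force: [1.0, -0.1, -0.2]
opening: 0.0166
grip_force: 0.0
```

```bash
python3 -c "
from h import *
st();go(0.001,.095,.137)
it=robot.read_camera('top');isc=robot.read_camera('scene')
cv2.imwrite('pics/a.png',np.hstack([it,isc])[60:300,130:-120,::-1])"
```

```text
1.1 rocker xy [0.0014 0.0964] z 0.2011 F [ 1.  -0.1 -0.2] 0.01656236290717301 [ 3.13976708e+00 -6.32793021e-04  1.61546279e+00]
shift [-0.0015 -0.0005  0.0641] turn [ 0.002 -0.001  0.001]
```

View pics/a.png

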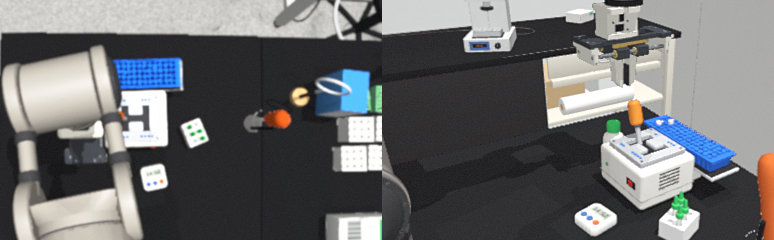

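The fingers (scene crop near (628,70)) are above and left of the knob at (635,113), and nothing is disturbed. Next I descend, and then push to the right. Tool x is rocker +y and tool y is rocker +x.

Emit:
arm_command(moves=[[[0,0,0.02],[0,0,0],0],[[0,0,0.04],[0,0,0],0],[[0,0,0.064],[0,0,0],0],[[-0.005,0,0.064],[0,0,0],0],[[-0.01,0,0.064],[0,0,0],0]])

```text
time: 1.7
tool_pos: [0.4979, 0.1825, 0.137]
tool_rot: [-3.141, 0.0, 1.621]
contact_force: [0.6, 0.8, -0.3]
opening: 0.0003
grip_force: 0.0
```

Emit:
arm_command(moves=[[[-0.005,0,0],[0,0,0],0],[[-0.01,0,0],[0,0,0],0],[[-0.015,0,0],[0,0,0],0],[[-0.02,0,0],[0,0,0],0],[[-0.025,0,0],[0,0,0],0]])

```text
time: 2.2
tool_pos: [0.4999, 0.1574, 0.1373]
tool_rot: [3.14, -0.001, 1.62]
contact_force: [1.6, 2.0, 0.5]
opening: -0.0001
grip_force: 1.0
```

```bash
python3 -c "
from h import *
st()
isc=robot.read_camera('scene')
c,n,_=blob(isc,(260,170),30,*OR);print(c,n,O)
for zz in (.155,.16): print(A.T@(plane('scene',c,zz)[:2]-O))"
```

```text
2.2 rocker xy [0.0006 0.0624] z 0.1373 F [1.6 2.  0.5] -7.01910111682903e-05 [ 3.14020638e+00 -6.35929339e-04  1.61975136e+00]
[255.63322884 172.84952978] 319 [0.502 0.095]
[-6.74158350e-05  3.19123427e-02]
[-0.00652046  0.02291571]
```

Emit:
arm_command(moves=[[[-0.005,0,0],[0,0,0],0],[[-0.01,0,0],[0,0,0],0],[[-0.015,0,0],[0,0,0],0],[[-0.02,0,0],[0,0,0],0],[[-0.025,0,0],[0,0,0],0]])

```text
time: 2.75
tool_pos: [0.5006, 0.1321, 0.1367]
tool_rot: [-3.141, -0.0, 1.62]
contact_force: [0.9, 1.8, 1.4]
opening: 0.0007
grip_force: 0.8
```

```bash
python3 -c "
from h import *
st()
it=robot.read_camera('top');isc=robot.read_camera('scene')
c,n,_=blob(isc,(270,172),35,*OR);print(c,n)
for zz in (.155,.162): print(A.T@(plane('scene',c,zz)[:2]-O))
cv2.imwrite('pics/b.png',np.hstack([cv2.resize(x,None,fx=4,fy=4,interpolation=2) for x in (it[130:225,215:310],isc[140:235,210:305])])[:,:,::-1])"
```

```text
2.75 rocker xy [0.0003 0.0371] z 0.1367 F [0.9 1.8 1.4] 0.0007029302066112374 [-3.14141785e+00 -4.69697009e-06  1.61974932e+00]
[262.43125 174.9125 ] 320
[0.00558458 0.01629318]
[-0.00356366  0.00401289]
```

View pics/b.png

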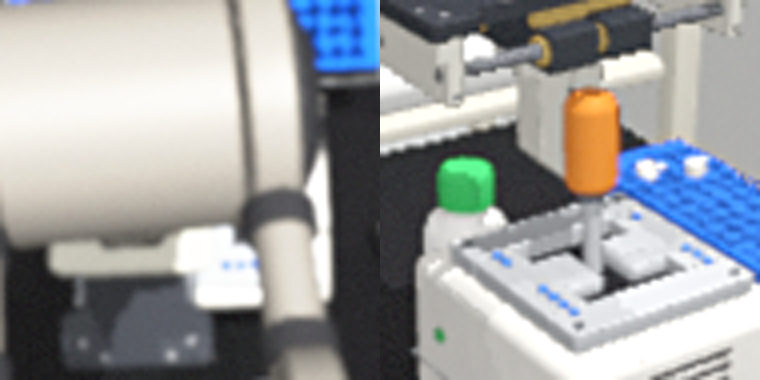

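In the scene crop (right half) the knob at (592,142) is nearly upright and the stem is in the cross lane, so the crossing works. I'll continue.

Emit:
arm_command(moves=[[[-0.005,0,0],[0,0,0],0],[[-0.01,0,0],[0,0,0],0],[[-0.015,0,0],[0,0,0],0],[[-0.02,0,0],[0,0,0],0],[[-0.025,0,0],[0,0,0],0]])

```text
time: 3.35
tool_pos: [0.5019, 0.1071, 0.1367]
tool_rot: [3.142, -0.0, 1.62]
contact_force: [-0.9, 1.5, 1.7]
opening: 0.0005
grip_force: 0.8
```

Emit:
arm_command(moves=[[[-0.004,0,0],[0,0,0],0],[[-0.008,0,0],[0,0,0],0],[[-0.012,0,0],[0,0,0],0],[[-0.016,0,0],[0,0,0],0],[[-0.02,0,0],[0,0,0],0]])

```text
time: 3.85
tool_pos: [0.5027, 0.0873, 0.1365]
tool_rot: [-3.141, -0.0, 1.62]
contact_force: [0.4, 1.2, -1.1]
opening: 0.0007
grip_force: 0.8
```

```bash
python3 -c "
from h import *
st()
isc=robot.read_camera('scene')
c,n,_=blob(isc,(275,175),35,*OR);print(c,n)
for zz in (.155,.162): print(A.T@(plane('scene',c,zz)[:2]-O))"
```

```text
3.85 rocker xy [ 0.0003 -0.0077] z 0.1365 F [ 0.4  1.2 -1.1] 0.0006509375619038686 [-3.14102966e+00 -1.55721715e-04  1.61980226e+00]
[276.41139241 184.99050633] 316
[ 0.00080938 -0.03554671]
[-0.00824256 -0.04678155]
```

Emit:
arm_command(moves=[[[-0.002,0,0],[0,0,0],0],[[-0.004,0,0],[0,0,0],0],[[-0.006,0,0],[0,0,0],0],[[-0.007,0,0],[0,0,0],0],[[-0.008,0,0],[0,0,0],0]])

```text
time: 4.4
tool_pos: [0.5032, 0.0795, 0.1367]
tool_rot: [-3.142, -0.0, 1.62]
contact_force: [-0.2, 1.5, -1.7]
opening: 0.0002
grip_force: 0.7
```

```bash
python3 -c "
from h import *
st()
isc=robot.read_camera('scene')
c,n,_=blob(isc,(275,180),35,*OR);print(c,n)
for zz in (.155,.162): print(A.T@(plane('scene',c,zz)[:2]-O))
cv2.imwrite('pics/c.png',cv2.resize(isc[140:240,210:330],None,fx=5,fy=5,interpolation=2)[:,:,::-1])"
```

```text
4.4 rocker xy [ 0.0005 -0.0155] z 0.1367 F [-0.2  1.5 -1.7] 0.00015661833018122792 [-3.14152801e+00 -9.09381254e-05  1.61980401e+00]
[279.25483871 187.76774194] 310
[-0.0020177 -0.0479135]
[-0.01101263 -0.05889894]
```

View pics/c.png

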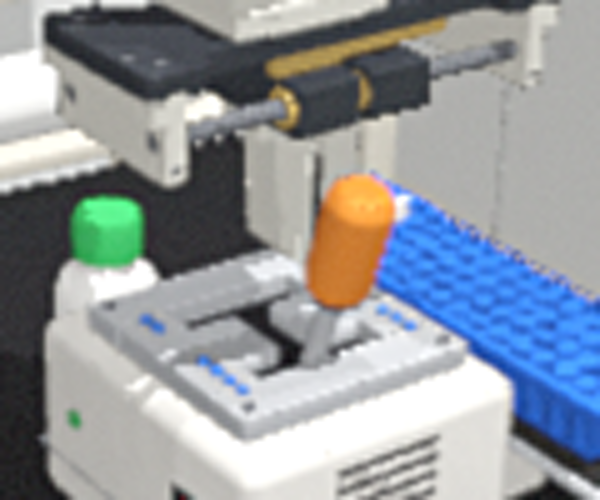

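The stem stands in the right column and the knob (crop (350,240)) leans right. I'll back off, go round to the near side and push forward.

Emit:
arm_command(moves=[[[0.012,0,0],[0,0,0],0],[[0.02,0,0],[0,0,0],0],[[0.02,-0.02,0],[0,0,0],0],[[0.02,-0.04,0],[0,0,0],0],[[0.02,-0.055,0],[0,0,0],0]])

```text
time: 4.95
tool_pos: [0.4462, 0.0976, 0.1367]
tool_rot: [-3.141, 0.0, 1.621]
contact_force: [0.0, -0.4, 0.7]
opening: 0.0007
grip_force: 0.0
```

Emit:
arm_command(moves=[[[0,0,0],[0,0,0],0],[[-0.015,0,0],[0,0,0],0],[[-0.03,0,0],[0,0,0],0],[[-0.047,0,0],[0,0,0],0],[[-0.047,0,0],[0,0,0],0]])

```text
time: 5.45
tool_pos: [0.4509, 0.049, 0.1369]
tool_rot: [3.14, 0.0, 1.618]
contact_force: [0.4, 0.4, 0.8]
opening: 0.0005
grip_force: 0.0
```

```bash
python3 -c "
from h import *
st()
isc=robot.read_camera('scene')
c,n,_=blob(isc,(280,185),35,*OR);print(c,n)"
```

```text
5.45 rocker xy [-0.0531 -0.0438] z 0.1369 F [0.4 0.4 0.8] 0.0004710382692921217 [3.14030902e+00 4.76626077e-04 1.61840669e+00]
[279.50169492 187.86440678] 295
```

Emit:
arm_command(moves=[[[0,0.006,0],[0,0,0],0],[[0,0.012,0],[0,0,0],0],[[0,0.018,0],[0,0,0],0],[[0,0.024,0],[0,0,0],0],[[0,0.03,0],[0,0,0],0]])

```text
time: 6.0
tool_pos: [0.48, 0.0517, 0.1367]
tool_rot: [-3.141, -0.0, 1.62]
contact_force: [-2.1, 0.3, 2.0]
opening: 0.0004
grip_force: 0.7
```

Emit:
arm_command(moves=[[[0,0.004,0],[0,0,0],0],[[0,0.008,0],[0,0,0],0],[[0,0.012,0],[0,0,0],0],[[0,0.016,0],[0,0,0],0],[[0,0.02,0],[0,0,0],0]])

```text
time: 6.5
tool_pos: [0.4997, 0.0525, 0.1365]
tool_rot: [-3.141, -0.0, 1.62]
contact_force: [-2.1, 1.2, -1.0]
opening: 0.0008
grip_force: 0.6
```

```bash
python3 -c "
from h import *
st()
isc=robot.read_camera('scene')
c,n,_=blob(isc,(285,182),38,*OR);print(c,n)
for zz in (.148,.152): print(A.T@(plane('scene',c,zz)[:2]-O))
cv2.imwrite('pics/d.png',cv2.resize(isc[140:240,210:330],None,fx=5,fy=5,interpolation=2)[:,:,::-1])"
```

```text
6.5 rocker xy [-0.0042 -0.0424] z 0.1365 F [-2.1  1.2 -1. ] 0.0007796286263109025 [-3.14099969e+00 -2.28523008e-04  1.61975437e+00]
[291.51173709 185.342723  ] 213
[ 0.03349919 -0.04154326]
[ 0.02805964 -0.04776852]
```

View pics/d.png

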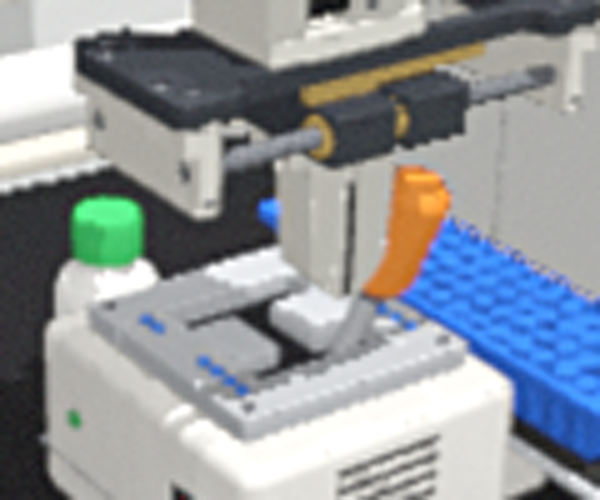

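The knob (crop (408,230)) is moving into the front right slot, with part of it hidden by the finger. I'll push to the end stop.

Emit:
arm_command(moves=[[[0,0.002,0],[0,0,0],0],[[0,0.004,0],[0,0,0],0],[[0,0.006,0],[0,0,0],0],[[0,0.007,0],[0,0,0],0],[[0,0.008,0],[0,0,0],0]])

```text
time: 7.05
tool_pos: [0.5076, 0.0528, 0.1367]
tool_rot: [-3.142, -0.0, 1.62]
contact_force: [-1.7, 0.2, -0.1]
opening: 0.0007
grip_force: 0.6
```

Emit:
arm_command(moves=[[[0,0.001,0],[0,0,0],0],[[0,0.002,0],[0,0,0],0],[[0,0.003,0],[0,0,0],0],[[0,0.003,0],[0,0,0],0],[[0,0.003,0],[0,0,0],0]])

```text
time: 7.55
tool_pos: [0.5107, 0.0529, 0.1368]
tool_rot: [3.141, -0.0, 1.62]
contact_force: [-1.7, 0.2, 0.1]
opening: 0.0006
grip_force: 0.4
```

Emit:
arm_command(moves=[[[0,0.001,0],[0,0,0],0],[[0,0.002,0],[0,0,0],0],[[0,0.003,0],[0,0,0],0],[[0,0.003,0],[0,0,0],0],[[0,0.003,0],[0,0,0],0]])

```text
time: 8.05
tool_pos: [0.5137, 0.0531, 0.1367]
tool_rot: [3.141, -0.0, 1.62]
contact_force: [-0.9, 0.6, -0.5]
opening: 0.0005
grip_force: 0.4
```

```bash
python3 -c "
from h import *
st()
isc=robot.read_camera('scene')
c,n,_=blob(isc,(288,182),40,*OR);print(c,n)
for zz in (.148,.152): print(A.T@(plane('scene',c,zz)[:2]-O))"
```

```text
8.05 rocker xy [ 0.0098 -0.0424] z 0.1367 F [-0.9  0.6 -0.5] 0.00045477507464216185 [ 3.14141554e+00 -7.14123253e-05  1.61980067e+00]
[297.02314815 185.16666667] 216
[ 0.04298699 -0.04678415]
[ 0.03744026 -0.05295021]
```

Emit:
arm_command(moves=[[[0,0.001,0],[0,0,0],0],[[0,0.002,0],[0,0,0],0],[[0,0.003,0],[0,0,0],0],[[0,0.003,0],[0,0,0],0],[[0,0.003,0],[0,0,0],0]])

```text
time: 8.6
tool_pos: [0.5164, 0.0532, 0.1366]
tool_rot: [-3.141, -0.0, 1.62]
contact_force: [-2.6, 0.3, -1.3]
opening: 0.0004
grip_force: 0.9
```

Emit:
arm_command(moves=[[[0,0.001,0],[0,0,0],0],[[0,0.002,0],[0,0,0],0],[[0,0.003,0],[0,0,0],0],[[0,0.003,0],[0,0,0],0],[[0,0.003,0],[0,0,0],0]])

```text
time: 9.1
tool_pos: [0.5189, 0.0534, 0.1363]
tool_rot: [-3.14, -0.0, 1.62]
contact_force: [-4.9, 0.5, -1.2]
opening: 0.0004
grip_force: 2.1
```

The force is climbing, so the lever is at the end stop. I'll back off, rise clear and check.

Emit:
arm_command(moves=[[[0,-0.01,0],[0,0,0],0],[[0,-0.03,0],[0,0,0],0],[[0,-0.06,0],[0,0,0],0],[[0,-0.08,-0.03],[0,0,0],0],[[0,-0.09,-0.08],[0,0,0],0]])

```text
time: 9.6
tool_pos: [0.427, 0.049, 0.2149]
tool_rot: [-3.137, -0.001, 1.62]
contact_force: [1.9, -0.3, 0.8]
opening: 0.0002
grip_force: 0.0
```

Emit:
arm_command(moves=[[[0.03,-0.01,-0.02],[0,0,0],0],[[0.07,-0.01,-0.04],[0,0,0],0],[[0.11,-0.01,-0.05],[0,0,0],0],[[0.15,-0.01,-0.05],[0,0,0],0],[[0.19,-0.01,-0.05],[0,0,0],0]])

```text
time: 10.1
tool_pos: [0.4111, 0.2401, 0.2671]
tool_rot: [3.137, -0.002, 1.62]
contact_force: [1.0, -0.4, 0.1]
opening: 0.0005
grip_force: 0.0
```

```bash
python3 -c "
from h import *
st()
it=robot.read_camera('top');isc=robot.read_camera('scene')
p,a,b,na,nb=knob(it,isc,(288,162),(295,185),26);print(a,b,na,nb,p,A.T@(p[:2]-O))
cv2.imwrite('pics/e.png',np.hstack([cv2.resize(x,None,fx=2.6,fy=2.6,interpolation=2) for x in (it[100:260,190:340],isc[140:300,190:340])])[:,:,::-1])"
```

```text
10.1 rocker xy [-0.0845  0.149 ] z 0.2671 F [ 1.  -0.4  0.1] 0.0004882809307599733 [ 3.13664514e+00 -1.70301664e-03  1.61960541e+00]
[284.06711409 156.9261745 ] [295.53896104 185.66883117] 149 308 [0.5467073  0.05482914 0.14496664] [ 0.04289708 -0.04209847]
```

View pics/e.png

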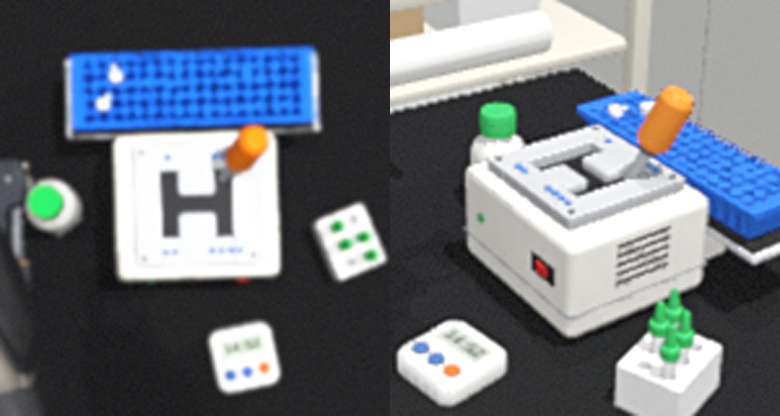

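The knob (top crop (247,147), scene crop (667,118)) stands at rocker (+43, -42) mm, which is fully home in third. The bottle, rack and timer have not moved, and the arm is clear.

```bash
python3 -c "
from cell import robot
print(robot.hand_in())"
```

```text
the job is handed in; nothing more can be done
None
```

The lever is home in the third slot, about 43 mm forward and 42 mm right of the gate's middle; the bottle, rack and timer look unmoved, the arm is clear, and the job is handed in (no verdict was returned).

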